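# Clamp a bead blank in the pistol clamp and hold it

### The job

Feed the olive-wood bead blank into the clamp by swinging the sprung feed lever (the one with the red knob) all the way to its stop and letting it spring back. Then pump the clamp's orange trigger, letting it back between strokes, until the black pad presses the blank against the anvil with the pad's red sleeve about half sunk (never bottomed, that would crush the blank), and finish like that, still holding the trigger squeezed. Move the blank and the jaw only with the lever and the trigger, never with the fingers, and leave the other things where they are.

Things in the scene. Friction and masses are not known exactly. Their poses are not given: they have to be found in the camera images.
- station: fixed wooden fixture board, 12 thick, upright z; origin on the table in the middle of it. Its +y is the clamping direction: from the blue pistol clamp (at -y) to the dark steel anvil (face at y = +85, top 50 above the table). Its +x is the feed direction (away from the robot). All offsets below are in this frame, in mm
- blank: loose olive-wood bead blank, 36 x 36 x 32 tall, with a pearl dot on top; origin under its centre. It starts on the board in the feed channel between two low brass guides, about 50 to 58 short of the nest in -x
- nest (a point): where the middle of the blank's underside belongs: on the board in front of the anvil face, at (0, 66.5, 12)
- lever (a joint): feed lever (brass arm about an upright pivot), rad: 0 sprung back at rest, 0.744 at its stop. Growing values swing the red knob towards the robot (station -x) and the push pin on its other end towards +x, which slides the blank up to the nest at the stop. It takes about 1.5 N at the knob at rest and 3 N at the stop, and springs back to 0 when let go, leaving the blank in the nest
- lever_pivot (a point): pivot axis of the feed lever (upright), at (-56, 151.5, 58)
- lever_knob (a point): grip point on the red upright knob post of the feed lever, 80 from the pivot axis and 94 above the table: a round post 16 thick from 62 to 110 above the table. In station axes it lies off the pivot by 80*(sin(0.372 - lever), cos(0.372 - lever)); the lever arm under it tops out at 62
- trigger (a joint): clamp trigger, rad: 0 let go, 0.34 fully squeezed; sprung back (3 N at the roller let go, up to 17 N clamping). Pivot at station y = -85, 76 above the table. Squeezing drives the jaw to +y, 50 mm per rad once the pawl bites a tooth; letting it back clicks over the 6 mm ratchet teeth while the jaw stays: a full stroke gives about 12 mm (the first 9 to 17)
- roller: orange round roller, free to spin, at the top of the trigger, 18 in diameter, 44 long along station x; origin at its middle, 50 from the trigger pivot and about 125 above the table. In station axes its y = -85 + 50*sin(0.17 - trigger)
- grip_post (a point): middle of the fixed blue grip post behind the roller, 126 above the table, at (0, -116): the post is 18 thick along y (faces at -125 and -107), 23 wide, its top 145 above the table. Post and roller together measure 58 along station y when let go, 41 when fully squeezed; nothing else near them stands higher than 90
- jaw: sliding jaw (blue plate with steel cup) on a toothed rod running along station y; origin 28 above the table, where the pad face is when the pad is not sunk. It starts 20 to 48 clear of the blank's near face. Held by 3 N of friction only: with the trigger let go, the pad spring pushes it back until the pad is sunk only about 2 to 3.3
- pad_face (a point): middle of the black pad's front face, which meets the blank
- pad (a joint): how far the sprung pad has sunk into the jaw's cup, m: 0 free, its red sleeve showing 12 mm; 0.006 = half sunk; 0.0125 = bottomed, which crushes the blank. Spring 0.9 N per mm
- inlaid_box: bystander: walnut box with mother-of-pearl lozenges, 114 x 164 x 88; origin under its centre
- pin_vise: bystander: brass pin vise drill lying flat, 125 long, 14 thick; origin under its middle, x along it to the drill bit
- finial_cap: bystander: small silver finial cap, 32 wide, 48 tall; origin under its centre
- bead_jar: bystander: green glass bead jar with brass lid, 56 wide, 75 tall; origin under its centre
- bead_tray: bystander: walnut tray with beads, 110 x 170 x 20; origin under its centre
- dust_brush: bystander: wooden dusting brush lying flat, 160 long; origin under its middle
- brass_cup: bystander: open brass cup, 60 wide, 55 tall; origin under its centre
Mind the look-alikes: they are no part of the job. Leave any purple look-alike of the blank alone.

How it is judged:
By the outcome, as a careful person would: the job done as asked, in the order asked, and still so for the second after the job is handed in, while the arm keeps its last pose, push and grip.
It also fails if it takes over 72 s, if anything falls off the work surface, if the arm or the gripper's body presses on something with over 40 N, if the wrist force passes 120 N, or if a joint passes its speed limit or range.

### The arm

A 7-joint arm with a two-finger parallel gripper is mounted at the origin on the work surface. World frame = base frame: x ahead of the robot, y to its left, z up, the work surface at z = 0. Lengths are in m, angles in rad, forces in N, time in s.
With the tool pointing down it reaches from about 0.4 to 0.875 m from the base axis. Payload 19.3 kg.
Tool frame: the origin (TCP) lies on the centre line of the jaws, within the pads' length; the fingertips stand 14 mm ahead of it and the grasp point (between the pads) lies 5 mm behind it; z points along the fingers, y is the line along which they close (so a half turn about z gives the same grasp; the last joint's range is limited). The gripper opens to 85 mm and grips with 20 to 120 N. Pads are 22 mm wide; open, the fingers measure 114 mm over their backs; the gripper's body (76 mm by 85 mm) begins 54 mm behind the grasp point. The pads swing forward as they close: fully open they stand 13 mm farther back than shut.
Start: joints at [1.033, 0.521, -0.036, 1.599, 0.021, 1.021, -0.113], TCP at [0.282, -0.558, 0.245] pointing down, gripper open.
Joint ranges: [-2.91, 2.91], [-0.3, 2.13], [-1.5, 1.42], [0.17, 2.43], [-1.26, 4.41], [0.16, 1.93], [-2.52, 2.52]. Speed limits (rad/s): [1.89, 1.89, 2.39, 2.39, 3.01, 3.01, 3.01].

### API

Orientations are given as a 3x3 rotation matrix whose columns are the frame's x, y, z axes.
In Python, from station import ctrl gives the robot as it stands.
- The arm moves only by the tool step_arm, never from a script. Its argument "moves" is a list of rows, each a list of 5 numbers: the shift along the tool's x, y, z in mm, then the turn about the tool's z in rad, then the closure in counts, from 0 (fully open) to 255 (shut). In form: [[dx, dy, dz, roll, grip], ...]. A call has 1 to 20 rows; each row shifts and turns the commanded pose from where the row before left it, along the tool's axes as they then stand; what a row does not reach is not made up. A row lasts 1/8 s, in which the tool goes at most 62.5 mm and 10.7 degrees, less where a joint would pass 70% of its speed; a pose out of reach is approached as far as the arm can. A call is refused whole if a number of a shift passes 62.5 or a number of a turn 0.188, either way. A call with a gripper value outside its range is refused whole. The fingers move at their own pace and stop on an object; "force" is the grip in N (left out, the last holds). Time passes only in rows, so rows that do not move let the fingers close. It gives the time, the measured TCP pose, the force, the opening and the grip force at its end, in the units of the state.
- ctrl.get_state(): the state, without advancing time (a new reading comes with each control period).
- ctrl.get_image(name): name is "side" or "top"; returns a dict with "pixels" (400x640x3 uint8, red, green, blue), "intrinsics" (3x3 intrinsics, pixels), "position" and "rotation" of the camera in the world. Camera axes: x right, y down, z forward; pixel columns grow to the right and rows downward; lengths in m; the calibration is good to about 2 mm. A picture is of the moment at which its call begins. There is no depth.
- ctrl.hand_in(): hands the job in; it is judged then, once.
The state is a dict: "time_s": time; "joint_pos": joint angles; "joint_velocities": joint speeds; "tau": joint torques, N m; "tool_pos": TCP position; "eef_rot": TCP orientation; "contact_force": force on the tool from outside, world axes, zero at the start; "ft_torque": the same for the moment, N m; "finger_gap": opening from 0.0 (shut) to 1.0 (fully open); "gripper_force": force on a finger pad.
Only numpy, scipy, OpenCV 4.12 (cv2) and the standard library are available. Lean on these libraries where they do the work, as an engineer would, in place of code of your own. Each camera call takes 0.05 s, during which the arm holds its last target. There are 200 camera calls.

## Working session

There is one attempt and no reset: what is moved stays moved. The work goes in short steps, Python scripts to look and compute and a tool call to move; the robot and the scene stay as the last step left them, time stands still between calls to the robot, and variables do not carry over. Pictures are saved under pics/ and viewed, at most 10 in all, crops included, and the job is handed in when it is done.

Besides the shell and the picture viewer there is one more tool, called in YAML: its name, and indented under it one key for each argument. step_arm: Moves the arm, as the interface text tells. Its arguments: {"type":"object","properties":{"moves":{"type":"array","items":{"type":"array","items":{"type":"number"}}},"force":{"type":"number"}},"required":["moves"]}

```bash
mkdir -p pics; ls; cat > h.py <<'E'
import numpy as np, cv2
from station import ctrl
def grab(n,f=None):
    d=ctrl.get_image(n)
    if f: cv2.imwrite('pics/'+f,cv2.cvtColor(d['pixels'],cv2.COLOR_RGB2BGR))
    return d
def ray(d,u,v):
    K=np.array(d['intrinsics']);R=np.array(d['rotation']);p=np.array(d['position'])
    return p,R@np.linalg.solve(K,[u,v,1.])
def onz(d,u,v,z):
    p,r=ray(d,u,v); return p+r*(z-p[2])/r[2]
def proj(d,P):
    K=np.array(d['intrinsics']);R=np.array(d['rotation']);p=np.array(d['position'])
    c=K@(R.T@(np.array(P)-p)); return c[:2]/c[2]
def tri(d1,uv1,d2,uv2):
    p,a=ray(d1,*uv1);q,b=ray(d2,*uv2)
    s=np.linalg.lstsq(np.c_[a,-b],q-p,rcond=None)[0]
    A=p+a*s[0];B=q+b*s[1];return (A+B)/2,np.linalg.norm(A-B)
def mask(d,lo,hi,minA=20):
    h=cv2.cvtColor(d['pixels'],cv2.COLOR_RGB2HSV);m=cv2.inRange(h,np.array(lo),np.array(hi))
    n,l,s,c=cv2.connectedComponentsWithStats(m)
    return [(s[i].tolist(),c[i].round(1).tolist()) for i in range(1,n) if s[i,4]>=minA]
E
python3 - <<'E'
from h import *
for n in('top','side'):
    d=grab(n,n+'0.png');print(n,d['position'],np.round(d['rotation'],3).tolist(),d['intrinsics'])
    print('red',mask(d,[0,170,90],[6,255,255]),mask(d,[174,170,90],[179,255,255]))
    print('orange',mask(d,[7,190,150],[16,255,255]))
s=ctrl.get_state();print(s['tool_pos'],np.round(s['eef_rot'],3),s['contact_force'])
E
```

```text
pics
top [ 0.45599959 -0.02022014  1.37226266] [[-0.011, -0.997, 0.075], [-0.999, 0.013, 0.03], [-0.031, -0.074, -0.997]] [[361.87703284   0.         319.8204219 ]
 [  0.         361.87703284 193.41451011]
 [  0.           0.           1.        ]]
red [] []
orange []
side [-0.09222324  0.65310041  1.00155775] [[-0.717, -0.481, 0.504], [-0.697, 0.507, -0.507], [-0.012, -0.715, -0.699]] [[444.21753625   0.         312.81895562]
 [  0.         444.21753625 200.04832741]
 [  0.           0.           1.        ]]
red [] []
orange []
[ 0.28164941 -0.55761456  0.2447998 ] [[ 0.893  0.451 -0.001]
 [ 0.451 -0.893  0.001]
 [-0.    -0.001 -1.   ]] [ 0.8216124  -0.84386584 -0.04749696]
```

View pics/top0.png

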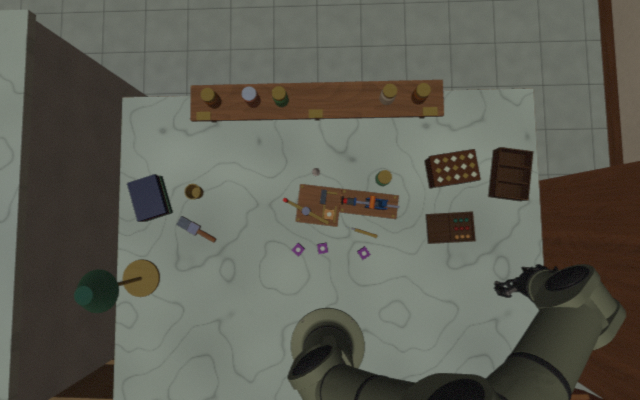

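View pics/side0.png

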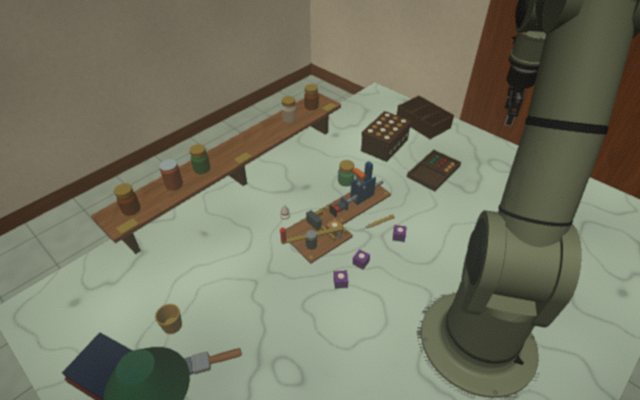

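The top view shows the station near (345,203), with the red knob at (286,201), the orange trigger at about (378,200) and the blank with its pearl dot near (329,214). The purple look-alikes sit at (298,249), (322,248) and (364,253). I'll enlarge both views to confirm.

```bash
python3 - <<'E'
from h import *
a=cv2.imread('pics/top0.png')[175:240,275:405];b=cv2.imread('pics/side0.png')[150:265,270:400]
a=cv2.resize(a,None,fx=6,fy=6,interpolation=cv2.INTER_CUBIC)
cv2.imwrite('pics/c1.png',a);cv2.imwrite('pics/c2.png',cv2.resize(b,None,fx=5,fy=5,interpolation=cv2.INTER_CUBIC))
for n in('top','side'):
    d=grab(n);print(n)
    print('red',[x for x in mask(d,[0,130,60],[5,255,255],4)+mask(d,[174,130,60],[179,255,255],4) if 250<x[1][0]<420 and 130<x[1][1]<270])
    print('orange',[x for x in mask(d,[6,170,120],[13,255,255],4) if 250<x[1][0]<420 and 130<x[1][1]<270])
E
```

```text
top
red [([283, 198, 5, 4, 13], [284.9, 199.7]), ([343, 198, 4, 5, 18], [344.7, 200.2])]
orange [([370, 196, 5, 12, 40], [371.7, 201.5])]
side
red [([334, 206, 5, 5, 15], [336.3, 207.9]), ([281, 228, 4, 14, 33], [282.5, 233.0])]
orange [([353, 169, 11, 8, 39], [358.4, 172.4])]
```

View pics/c1.png

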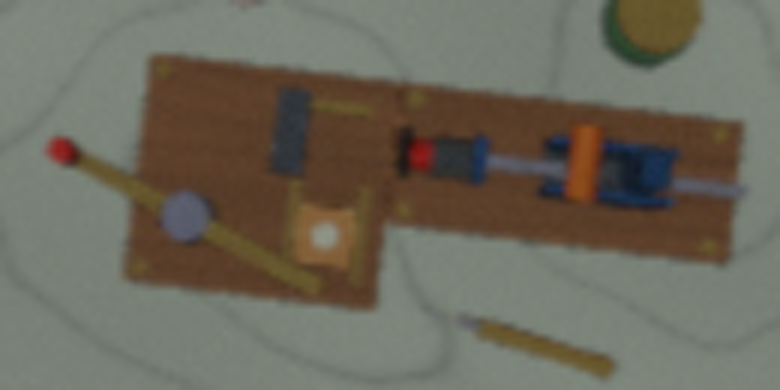

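View pics/c2.png

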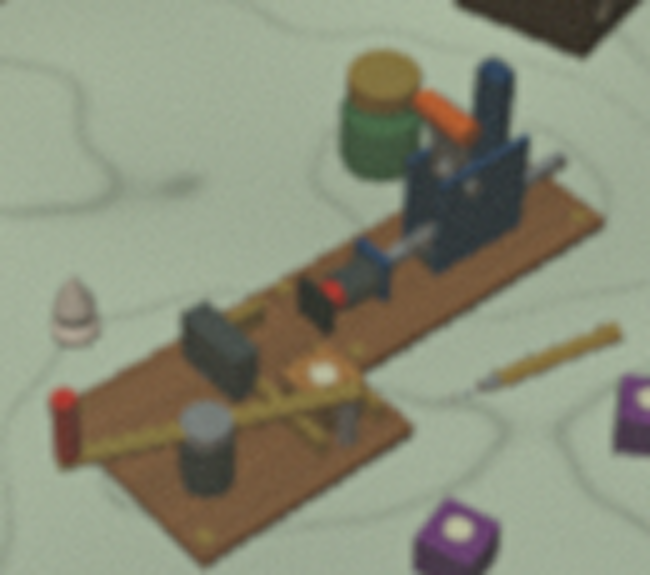

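The crops confirm the parts. The olive blank with its pearl dot is between the brass guides at (329,214) in the top view; it fits the description, and the purple cubes are off the board. The knob is at (285,200), the roller at (372,201.5) and the post at (384,203). Next I'll fit the station pose.

```bash
cat > fit.py <<'E'
from h import *
from scipy.optimize import least_squares
t=grab('top');s=grab('side')
# station pts (m), view, pixel
kn=(-.0269,.2260)
obs=[((*kn,.110),t,(285.1,200.0)),((0,-.0765,.134),t,(372.2,201.7)),((0,-.116,.145),t,(384.2,203.3)),
((0,-.0765,.127),s,(359.3,173.2)),((*kn,.088),s,(282.8,233.5)),((0,-.116,.145),s,(368.8,163.5))]
def W(p,P):
    c,n=np.cos(p[2]),np.sin(p[2]);return np.array([p[0]+c*P[0]-n*P[1],p[1]+n*P[0]+c*P[1],P[2]])
f=lambda p:np.concatenate([proj(d,W(p,P))-u for P,d,u in obs])
r=least_squares(f,[.4,0,0],loss='soft_l1')
E
python3 - <<'E'
from fit import *
p=r.x;print(p.round(4),f(p).reshape(-1,2).round(1).tolist())
for n,P in dict(knob=(*kn,.094),pivot=(-.056,.1515,.058),roller=(0,-.0765,.125),post=(0,-.116,.126),nest=(0,.0665,.012),tl=(0,0,.012)).items():print(n,W(p,P).round(4))
print('knob tri',tri(t,(285.1,200),s,(282,228.5)))
print('post tri',tri(t,(384.2,203.3),s,(368.8,163.5)))
np.save('p.npy',p)
E
```

```text
[ 0.5285 -0.0848 -0.1358] [[-0.7, -1.0], [-0.1, -0.0], [-0.0, -0.4], [0.2, -0.2], [0.2, 0.9], [0.8, -0.4]]
knob [0.5324 0.1427 0.094 ]
pivot [0.4935 0.0728 0.058 ]
roller [ 0.5181 -0.1606  0.125 ]
post [ 0.5128 -0.1998  0.126 ]
nest [ 0.5375 -0.019   0.012 ]
tl [ 0.5285 -0.0848  0.012 ]
knob tri (array([0.53090593, 0.14202334, 0.1122416 ]), np.float64(0.005871508539985772))
post tri (array([ 0.51291109, -0.19899587,  0.14370032]), np.float64(0.0035192608912252726))
```

step_arm:
  moves:
    - [0,0,0,-0.161,0]
    - [0,0,0,-0.161,0]
    - [0,0,0,-0.161,0]
    - [0,0,0,-0.161,0]
    - [0,0,0,-0.161,0]
    - [0,0,0,-0.162,120]
    - [45,40,0,0,120]
    - [45,40,0,0,120]
    - [45,40,0,0,120]
    - [50,34,0,0,120]
    - [60,0,0,0,120]
    - [60,0,0,0,120]
    - [60,0,0,0,120]
    - [60,0,0,0,120]
    - [60,0,0,0,120]
    - [60,0,0,0,120]
    - [60,0,0,0,120]
    - [60,0,0,0,120]
    - [50,0,0,0,120]
    - [0,0,0,0,120]

```text
time_s: 2.8
tool_pos: [0.531, 0.1339, 0.2452]
eef_rot: [[0.13, 0.991, -0.0], [0.991, -0.13, 0.002], [0.002, -0.0, -1.0]]
contact_force: [0.1, -0.6, -0.2]
finger_gap: 0.527
gripper_force: 0.0
```

```bash
cat >> h.py <<'E'
def st(target=None):
    "tool pose in the station frame (mm), force in station axes"
    p=np.load('p.npy');s=ctrl.get_state();c,n=np.cos(p[2]),np.sin(p[2]);R=np.array([[c,n],[-n,c]])
    q=R@(np.array(s['tool_pos'][:2])-p[:2])*1e3;F=np.array(s['contact_force']);f=R@F[:2]
    E=np.array(s['eef_rot']);ty=R@E[:2,1]
    print('t',round(s['time_s'],2),'st xy',q.round(1),'z',round(s['tool_pos'][2]*1e3,1),'F',f.round(2),round(F[2],2),'tool y in st',ty.round(3),'gap',round(s['finger_gap'],3),'j',np.round(s['joint_pos'],2))
E
python3 -c "
from h import *
st()"
```

```text
t 2.8 st xy [-27.1 217.1] z 245.2 F [ 0.18 -0.59] -0.19 tool y in st [1.    0.005] gap 0.527 j [-0.01  0.43 -0.47  1.79  0.23  0.98 -0.7 ]
```

step_arm:
  moves:
    - [9,0,50,0,120]
    - [0,0,50,0,120]
    - [0,0,40,0,120]
    - [0,0,20,0,120]
    - [0,0,0,0,120]
    - [0,-5,0,0,120]
    - [0,-5,0,0,120]
    - [0,-5,0,0,120]
    - [0,-5,0,0,120]
    - [0,0,0,0,120]

```text
time_s: 4.05
tool_pos: [0.5127, 0.1414, 0.0856]
eef_rot: [[0.135, 0.991, 0.001], [0.991, -0.135, 0.0], [0.0, 0.0, -1.0]]
contact_force: [1.3, -0.2, 1.8]
finger_gap: 0.533
gripper_force: 0.8
```

```bash
python3 -c "
from h import *
st()
d=grab('top','k1.png');e=grab('side','k1s.png')
for x,f in((d,0),(e,1)):print([q[1] for q in mask(x,[0,130,60],[5,255,255],4)+mask(x,[174,130,60],[179,255,255],4) if 250<q[1][0]<420 and 130<q[1][1]<270])
import cv2
a=cv2.imread('pics/k1.png')[170:245,260:410];b=cv2.imread('pics/k1s.png')[140:270,250:400]
cv2.imwrite('pics/k1c.png',np.vstack([cv2.resize(a,(600,300),interpolation=2),cv2.resize(b,(600,520),interpolation=2)])[:600])
"
```

```text
t 4.05 st xy [-46.3 222.1] z 85.6 F [ 1.27 -0.05] 1.75 tool y in st [1. 0.] gap 0.533 j [-0.1   0.63 -0.38  1.95  0.38  0.63 -0.86]
[[344.6, 200.1]]
[[336.3, 207.9], [282.9, 233.8]]
```

View pics/k1c.png

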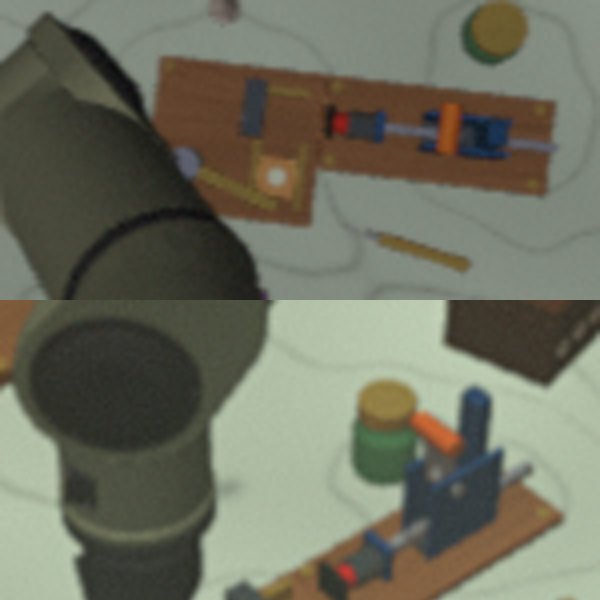

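The arm hides the knob in the top view, but the force (1.3 N) and pad reading show that the +x finger is touching it. The blank is still in the channel at crop (276,177). Swinging the lever now.

step_arm:
  moves:
    - [2,-4,0,0,120]
    - [2,-4,0,0,120]
    - [1,-4,0,0,120]
    - [1,-4,0,0,120]
    - [1,-4,0,0,120]
    - [0,-4,0,0,120]
    - [0,-4,0,0,120]
    - [0,-4,0,0,120]
    - [0,-4,0,0,120]
    - [0,-4,0,0,120]
    - [-1,-4,0,0,120]
    - [-1,-2,0,0,120]
    - [0,0,0,0,120]
    - [0,0,0,0,120]

```text
time_s: 5.9
tool_pos: [0.4679, 0.1524, 0.0853]
eef_rot: [[0.136, 0.991, -0.0], [0.991, -0.136, -0.0], [-0.0, -0.0, -1.0]]
contact_force: [3.3, 0.3, 1.5]
finger_gap: 0.532
gripper_force: 1.3
```

```bash
python3 -c "
from h import *
st()"
```

```text
t 5.9 st xy [-92.1 226.8] z 85.3 F [3.19 0.75] 1.52 tool y in st [ 1. -0.] gap 0.532 j [-0.15  0.59 -0.37  2.05  0.38  0.57 -0.93]
```

step_arm:
  moves:
    - [-1,-3,0,0,120]
    - [-1,-3,0,0,120]
    - [0,-2,0,0,120]
    - [0,0,0,0,120]
    - [0,0,0,0,120]

```text
time_s: 6.52
tool_pos: [0.4601, 0.1512, 0.0853]
eef_rot: [[0.136, 0.991, 0.001], [0.991, -0.136, -0.0], [-0.0, 0.001, -1.0]]
contact_force: [8.7, -1.1, -2.5]
finger_gap: 0.53
gripper_force: 4.3
```

step_arm:
  moves:
    - [0,-2,0,0,120]
    - [0,0,0,0,120]
    - [0,0,0,0,120]

```text
time_s: 6.9
tool_pos: [0.4598, 0.1513, 0.0855]
eef_rot: [[0.137, 0.991, 0.003], [0.991, -0.137, 0.0], [0.001, 0.003, -1.0]]
contact_force: [20.7, -2.6, -11.7]
finger_gap: 0.534
gripper_force: 10.8
```

step_arm:
  moves:
    - [0,-2,0,0,120]
    - [0,0,0,0,120]
    - [0,0,0,0,120]

```text
time_s: 7.28
tool_pos: [0.4595, 0.1513, 0.0856]
eef_rot: [[0.138, 0.99, 0.006], [0.99, -0.138, 0.001], [0.002, 0.006, -1.0]]
contact_force: [35.8, -6.2, -21.4]
finger_gap: 0.527
gripper_force: 17.5
```

```bash
python3 -c "
from h import *
st()"
```

```text
t 7.28 st xy [-100.3  224.6] z 85.6 F [36.26 -1.27] -21.37 tool y in st [ 1.    -0.003] gap 0.527 j [-0.16  0.57 -0.37  2.08  0.39  0.55 -0.95]
```

The stop is reached: the force climbs steeply with no motion. Now I'll let the lever spring back and then lift.

step_arm:
  moves:
    - [0,5,0,0,120]
    - [1,5,0,0,120]
    - [1,7,0,0,120]
    - [1,8,0,0,120]
    - [0,8,0,0,120]
    - [0,8,0,0,120]
    - [0,8,0,0,120]
    - [0,8,0,0,120]
    - [-1,8,0,0,120]
    - [0,8,0,0,120]
    - [0,4,0,0,120]
    - [0,0,0,0,120]
    - [0,0,-30,0,120]
    - [0,0,-50,0,80]
    - [0,0,-50,0,40]
    - [-60,0,-20,0,0]
    - [-60,0,0,0,0]
    - [-60,0,0,0,0]
    - [-60,0,0,0,0]
    - [-60,0,0,0,0]

```text
time_s: 9.78
tool_pos: [0.491, -0.1545, 0.2353]
eef_rot: [[0.135, 0.991, 0.0], [0.991, -0.135, -0.0], [-0.0, 0.0, -1.0]]
contact_force: [1.2, 0.6, 0.4]
finger_gap: 1.0
gripper_force: 0.0
```

```bash
python3 -c "
from h import *
st()
d=grab('top','k2.png');e=grab('side','k2s.png')
for x,f in((d,0),(e,1)):print([q[1] for q in mask(x,[0,130,60],[5,255,255],4)+mask(x,[174,130,60],[179,255,255],4) if 250<q[1][0]<420 and 130<q[1][1]<270])
a=cv2.imread('pics/k2.png')[175:240,275:405];b=cv2.imread('pics/k2s.png')[150:265,270:400]
cv2.imwrite('pics/k2c.png',np.hstack([cv2.resize(a,(440,220),interpolation=2),cv2.resize(b,(360,318),interpolation=2)[:220]]) if 0 else np.vstack([cv2.resize(a,(560,280),interpolation=2),cv2.resize(b[20:],(560,320),interpolation=2)]))
p=np.load('p.npy');c,n=np.cos(p[2]),np.sin(p[2])
for P in((0,.0665,.044),(-.054,.0665,.044)):
  w=[p[0]+c*P[0]-n*P[1],p[1]+n*P[0]+c*P[1],P[2]];print('dot exp',proj(d,w),proj(e,w))
"
```

```text
t 9.78 st xy [-27.7 -74.1] z 235.3 F [1.1  0.79] 0.41 tool y in st [1. 0.] gap 1.0 j [ 0.5   0.38 -0.4   1.88  0.19  0.91 -0.13]
[[284.9, 199.7], [344.5, 200.1]]
[[336.3, 207.9], [282.5, 233.2]]
dot exp [330.54512817 198.12825315] [322.29679926 213.70726356]
dot exp [328.73947618 212.72440122] [333.91412388 224.11878554]
```

View pics/k2c.png

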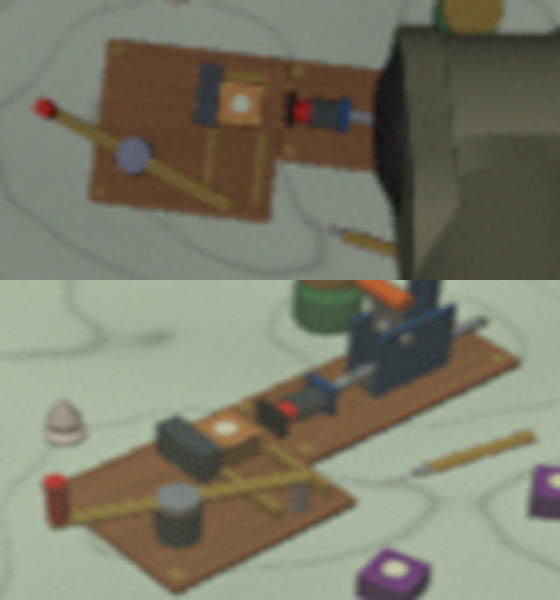

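The blank is in the nest: its dot is at about (330.7,199.1), against an expected (330.5,198.1). The lever is back at rest, with the knob at (284.9,199.7) as before. Now to straddle the roller and post.

step_arm:
  moves:
    - [0,0,0,0.175,0]
    - [0,0,0,0.175,0]
    - [0,0,0,0.175,0]
    - [0,0,0,0.175,0]
    - [0,0,0,0.175,0]
    - [0,0,0,0.175,0]
    - [0,0,0,0.175,0]
    - [0,0,0,0.175,0]
    - [0,0,0,0.171,0]
    - [28,31,0,0,0]
    - [0,0,20,0,0]
    - [0,0,0,0,0]
    - [0,0,0,0,0]

```text
time_s: 11.5
tool_pos: [0.5152, -0.187, 0.2156]
eef_rot: [[0.991, -0.135, 0.0], [-0.135, -0.991, 0.0], [0.0, -0.0, -1.0]]
contact_force: [0.1, 0.5, 0.1]
finger_gap: 0.997
gripper_force: 0.0
```

```bash
python3 -c "
from h import *
st()"
```

```text
t 11.5 st xy [   0.7 -103. ] z 215.6 F [0.  0.5] 0.08 tool y in st [ 0. -1.] gap 0.997 j [ 0.28  0.44 -0.05  1.83  0.03  0.87 -1.49]
```

step_arm:
  moves:
    - [0,1,25,0,0]
    - [0,0,25,0,0]
    - [0,0,20,0,0]
    - [0,0,15,0,0]
    - [0,0,10,0,0]
    - [0,0,10,0,0]
    - [0,0,0,0,0]
    - [0,0,0,0,0]

```text
time_s: 12.5
tool_pos: [0.5153, -0.1885, 0.1104]
eef_rot: [[0.991, -0.136, 0.0], [-0.136, -0.991, -0.0], [0.0, 0.0, -1.0]]
contact_force: [0.0, -0.3, 0.8]
finger_gap: 0.999
gripper_force: 0.0
```

```bash
python3 -c "
from h import *
st()
d=grab('side','k3s.png')
cv2.imwrite('pics/k3c.png',cv2.resize(cv2.imread('pics/k3s.png')[120:250,280:440],(800,600),interpolation=2)[:600])"
```

```text
t 12.5 st xy [   1.  -104.4] z 110.4 F [ 0.07 -0.33] 0.79 tool y in st [-0. -1.] gap 0.999 j [ 0.28  0.59 -0.05  1.91  0.04  0.64 -1.5 ]
```

View pics/k3c.png

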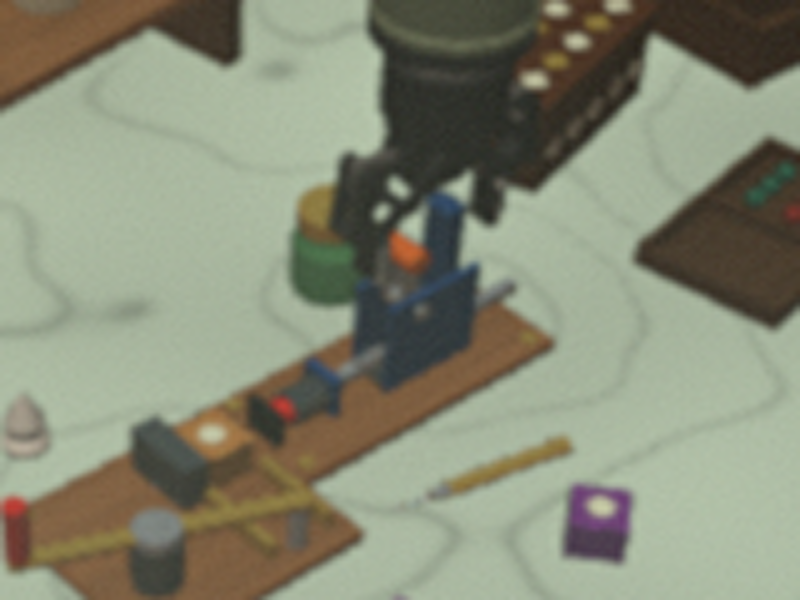

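The fingers straddle the roller and post, at about crop (400,250), with the +y pad just in front of the roller. The blank sits against the anvil. First stroke next.

step_arm:
  moves:
    - [0,2,0,0,0]
    - [0,2,0,0,0]
    - [0,2,0,0,0]
    - [0,2,0,0,0]
    - [0,2,0,0,0]
    - [0,2,0,0,0]
    - [0,2,0,0,0]
    - [0,2,0,0,0]
    - [0,2,0,0,0]
    - [0,2,0,0,0]
    - [0,1,0,0,0]
    - [0,0,0,0,0]
    - [0,0,0,0,0]

```text
time_s: 14.18
tool_pos: [0.5125, -0.2083, 0.11]
eef_rot: [[0.991, -0.135, 0.0], [-0.135, -0.991, 0.001], [-0.0, -0.001, -1.0]]
contact_force: [1.2, 5.7, 1.2]
finger_gap: 1.004
gripper_force: 3.4
```

```bash
cat > j.py <<'E'
from h import *
p=np.load('p.npy');c,n=np.cos(p[2]),np.sin(p[2])
def W(P):return np.array([p[0]+c*P[0]-n*P[1],p[1]+n*P[0]+c*P[1],P[2]])
def yat(d,u,v,z):
    w=onz(d,u,v,z)-[p[0],p[1],0];return (-n*w[0]+c*w[1])*1e3,(c*w[0]+n*w[1])*1e3
def jaw(name=None):
    "red sleeve centroid, station y and weighted red amount, both views"
    for v in('top','side'):
        d=grab(v,name and name+v+'.png');I=d['pixels'].astype(float)
        ys=[proj(d,W((0,y,.028))) for y in(-.06,.06)];a=np.array(ys)
        x0,y0=(a.min(0)-12).astype(int);x1,y1=(a.max(0)+12).astype(int)
        S=I[y0:y1,x0:x1];w=np.clip(S[...,0]-1.6*np.maximum(S[...,1],S[...,2])-15,0,None)
        # keep blob at peak
        k=np.unravel_index(cv2.GaussianBlur(w,(5,5),0).argmax(),w.shape)
        Y,X=np.mgrid[:w.shape[0],:w.shape[1]];w=w*((Y-k[0])**2+(X-k[1])**2<36)
        u,q=(w*X).sum()/w.sum()+x0,(w*Y).sum()/w.sum()+y0
        print(v,'uv',round(u,2),round(q,2),'amount',round(w.sum()),'st y,x',np.round(yat(d,u,q,.034),1))
E
python3 -c "
from j import *
st();jaw();st()"
```

```text
t 14.18 st xy [   0.9 -124.5] z 110.0 F [0.39 5.82] 1.2 tool y in st [ 0. -1.] gap 1.004 j [ 0.31  0.59 -0.05  1.9   0.04  0.65 -1.47]
top uv 341.41 199.99 amount 942 st y,x [25.9 -1.3]
side uv 333.06 209.48 amount 559 st y,x [23.6  0.9]
t 14.28 st xy [   0.8 -124.5] z 110.0 F [0.18 7.48] 1.39 tool y in st [ 0. -1.] gap 1.0 j [ 0.31  0.59 -0.05  1.9   0.04  0.65 -1.47]
```

step_arm:
  moves:
    - [0,1,0,0,0]
    - [0,1,0,0,0]
    - [0,0,0,0,0]
    - [0,0,0,0,0]

```text
time_s: 14.78
tool_pos: [0.5122, -0.2102, 0.11]
eef_rot: [[0.991, -0.135, 0.0], [-0.135, -0.991, 0.001], [-0.0, -0.001, -1.0]]
contact_force: [1.6, 7.0, 0.5]
finger_gap: 1.001
gripper_force: 3.6
```

step_arm:
  moves:
    - [0,1,0,0,0]
    - [0,0,0,0,0]
    - [0,0,0,0,0]

```text
time_s: 15.15
tool_pos: [0.5121, -0.2112, 0.11]
eef_rot: [[0.991, -0.135, 0.0], [-0.135, -0.991, 0.001], [-0.0, -0.001, -1.0]]
contact_force: [1.5, 7.6, 1.6]
finger_gap: 1.0
gripper_force: 3.7
```

step_arm:
  moves:
    - [0,1,0,0,0]
    - [0,0,0,0,0]
    - [0,0,0,0,0]

```text
time_s: 15.52
tool_pos: [0.512, -0.2118, 0.11]
eef_rot: [[0.991, -0.135, 0.0], [-0.135, -0.991, 0.002], [-0.0, -0.002, -1.0]]
contact_force: [0.8, 10.3, 1.0]
finger_gap: 1.0
gripper_force: 4.9
```

```bash
python3 -c "
from j import *
st();jaw()"
```

```text
t 15.53 st xy [   0.9 -128. ] z 110.0 F [-0.57 10.32] 1.04 tool y in st [ 0.001 -1.   ] gap 1.0 j [ 0.32  0.59 -0.05  1.9   0.04  0.65 -1.46]
top uv 340.44 199.84 amount 926 st y,x [29.5 -1.2]
side uv 332.33 209.92 amount 507 st y,x [26.6  0.8]
```

step_arm:
  moves:
    - [0,-4,0,0,0]
    - [0,-4,0,0,0]
    - [0,-4,0,0,0]
    - [0,-4,0,0,0]
    - [0,-4,0,0,0]
    - [0,-2,0,0,0]
    - [0,0,0,0,0]
    - [0,0,0,0,0]
    - [0,0,0,0,0]

```text
time_s: 16.75
tool_pos: [0.5146, -0.1915, 0.1101]
eef_rot: [[0.991, -0.136, -0.0], [-0.136, -0.991, -0.0], [-0.0, 0.0, -1.0]]
contact_force: [-0.4, 0.3, 0.3]
finger_gap: 1.0
gripper_force: 0.0
```

```bash
python3 -c "
from j import *
st();jaw()"
```

```text
t 16.75 st xy [   0.7 -107.6] z 110.1 F [-0.44  0.29] 0.27 tool y in st [-0.001 -1.   ] gap 1.0 j [ 0.28  0.59 -0.05  1.91  0.04  0.65 -1.5 ]
top uv 340.44 199.89 amount 934 st y,x [29.5 -1.4]
side uv 332.31 209.91 amount 535 st y,x [26.6  0.9]
```

step_arm:
  moves:
    - [0,2,0,0,0]
    - [0,2,0,0,0]
    - [0,2,0,0,0]
    - [0,2,0,0,0]
    - [0,2,0,0,0]
    - [0,0,0,0,0]
    - [0,0,0,0,0]

```text
time_s: 17.73
tool_pos: [0.5134, -0.201, 0.11]
eef_rot: [[0.991, -0.136, 0.0], [-0.136, -0.991, 0.0], [0.0, -0.0, -1.0]]
contact_force: [0.7, 4.3, 1.6]
finger_gap: 1.002
gripper_force: 2.6
```

step_arm:
  moves:
    - [0,2,0,0,0]
    - [0,0,0,0,0]
    - [0,0,0,0,0]

```text
time_s: 18.1
tool_pos: [0.5131, -0.2029, 0.1101]
eef_rot: [[0.991, -0.136, 0.0], [-0.136, -0.991, 0.001], [-0.0, -0.001, -1.0]]
contact_force: [0.9, 6.3, 0.6]
finger_gap: 1.0
gripper_force: 3.0
```

step_arm:
  moves:
    - [0,2,0,0,0]
    - [0,0,0,0,0]
    - [0,0,0,0,0]

```text
time_s: 18.48
tool_pos: [0.5129, -0.2048, 0.11]
eef_rot: [[0.991, -0.135, 0.0], [-0.135, -0.991, 0.001], [0.0, -0.001, -1.0]]
contact_force: [1.7, 6.1, 0.2]
finger_gap: 0.997
gripper_force: 3.1
```

```bash
python3 -c "
from j import *
st();jaw()"
```

```text
t 18.48 st xy [   0.8 -121. ] z 110.0 F [0.9  6.28] 0.24 tool y in st [-0. -1.] gap 0.997 j [ 0.31  0.59 -0.05  1.9   0.04  0.65 -1.47]
top uv 339.14 199.65 amount 874 st y,x [34.4 -1.1]
side uv 331.07 210.66 amount 530 st y,x [31.6  0.8]
```

step_arm:
  moves:
    - [0,2,0,0,0]
    - [0,0,0,0,0]
    - [0,0,0,0,0]

```text
time_s: 18.95
tool_pos: [0.5126, -0.2067, 0.11]
eef_rot: [[0.991, -0.135, 0.0], [-0.135, -0.991, 0.001], [-0.0, -0.001, -1.0]]
contact_force: [2.0, 7.1, 0.6]
finger_gap: 1.002
gripper_force: 3.4
```

step_arm:
  moves:
    - [0,2,0,0,0]
    - [0,0,0,0,0]
    - [0,0,0,0,0]

```text
time_s: 19.32
tool_pos: [0.5124, -0.2084, 0.11]
eef_rot: [[0.991, -0.135, 0.0], [-0.135, -0.991, 0.001], [-0.0, -0.001, -1.0]]
contact_force: [0.5, 7.9, 0.5]
finger_gap: 1.001
gripper_force: 4.1
```

step_arm:
  moves:
    - [0,1,0,0,0]
    - [0,0,0,0,0]
    - [0,0,0,0,0]

```text
time_s: 19.7
tool_pos: [0.5123, -0.2092, 0.11]
eef_rot: [[0.991, -0.135, 0.0], [-0.135, -0.991, 0.001], [-0.0, -0.001, -1.0]]
contact_force: [0.9, 10.1, 1.2]
finger_gap: 1.001
gripper_force: 4.8
```

step_arm:
  moves:
    - [0,1,0,0,0]
    - [0,0,0,0,0]
    - [0,0,0,0,0]

```text
time_s: 20.08
tool_pos: [0.5122, -0.21, 0.1099]
eef_rot: [[0.991, -0.135, -0.0], [-0.135, -0.991, 0.001], [-0.0, -0.001, -1.0]]
contact_force: [1.8, 10.6, 0.2]
finger_gap: 1.001
gripper_force: 5.3
```

```bash
python3 -c "
from j import *
st();jaw('m1')
a=cv2.imread('pics/m1top.png')[180:225,310:385];b=cv2.imread('pics/m1side.png')[180:240,290:390]
cv2.imwrite('pics/m1c.png',np.vstack([cv2.resize(a,(500,300),interpolation=2),cv2.resize(b,(500,300),interpolation=2)]))"
```

```text
t 20.07 st xy [   0.8 -126.2] z 109.9 F [ 0.38 10.75] 0.21 tool y in st [ 0.001 -1.   ] gap 1.001 j [ 0.32  0.59 -0.05  1.9   0.04  0.65 -1.46]
top uv 338.24 199.61 amount 561 st y,x [37.7 -1.4]
side uv 330.21 211.14 amount 251 st y,x [34.9  0.9]
```

View pics/m1c.png

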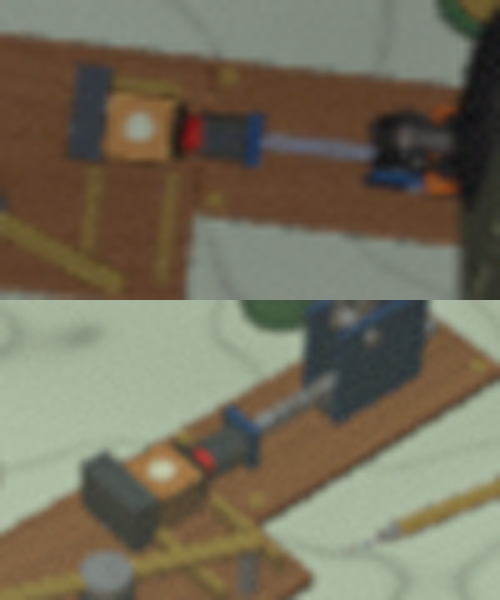

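The pad is on the blank, which sits against the anvil, and the red sleeve is partly sunk (top crop (190,135), side crop (205,460)). The excess force suggests about 4 mm sunk, so I'll squeeze a little more.

step_arm:
  moves:
    - [0,1,0,0,0]
    - [0,0,0,0,0]
    - [0,0,0,0,0]

```text
time_s: 20.55
tool_pos: [0.5121, -0.2108, 0.1099]
eef_rot: [[0.991, -0.135, 0.0], [-0.135, -0.991, 0.002], [-0.0, -0.001, -1.0]]
contact_force: [1.1, 10.8, 1.1]
finger_gap: 1.001
gripper_force: 5.7
```

step_arm:
  moves:
    - [0,1,0,0,0]
    - [0,0,0,0,0]
    - [0,0,0,0,0]

```text
time_s: 20.92
tool_pos: [0.512, -0.2117, 0.1099]
eef_rot: [[0.991, -0.135, 0.0], [-0.135, -0.991, 0.002], [-0.0, -0.002, -1.0]]
contact_force: [2.0, 12.0, 0.9]
finger_gap: 1.0
gripper_force: 6.1
```

```bash
python3 -c "
from j import *
st();jaw('m2');st();jaw();st()
a=cv2.imread('pics/m2top.png')[185:215,320:365];b=cv2.imread('pics/m2side.png')[185:235,300:375]
cv2.imwrite('pics/m2c.png',np.vstack([cv2.resize(a,(450,300),interpolation=2),cv2.resize(b,(450,300),interpolation=2)]))"
```

```text
t 20.93 st xy [   0.8 -127.9] z 109.9 F [ 0.4  12.14] 0.92 tool y in st [ 0.001 -1.   ] gap 1.0 j [ 0.32  0.59 -0.05  1.9   0.04  0.65 -1.46]
top uv 338.04 199.66 amount 404 st y,x [38.4 -1.6]
side uv 329.94 211.31 amount 97 st y,x [36.   0.8]
t 21.02 st xy [   0.9 -127.9] z 109.9 F [ 0.71 12.38] 1.0 tool y in st [ 0.001 -1.   ] gap 0.996 j [ 0.32  0.59 -0.05  1.9   0.04  0.65 -1.46]
top uv 338.01 199.68 amount 393 st y,x [38.5 -1.7]
side uv 329.89 211.25 amount 85 st y,x [35.9  1.1]
t 21.12 st xy [   0.9 -127.9] z 109.9 F [-0.22 12.22] 0.78 tool y in st [ 0.001 -1.   ] gap 1.0 j [ 0.32  0.59 -0.05  1.9   0.04  0.65 -1.46]
```

View pics/m2c.png

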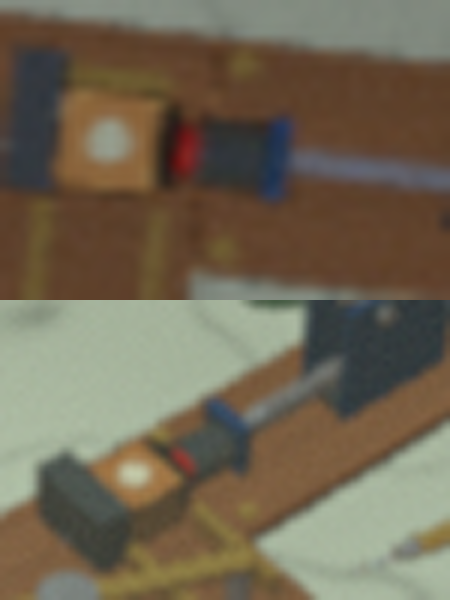

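The sleeve is about half sunk: force and red area both put it at roughly 5–5.6 mm. The trigger is held squeezed and the readings are steady, so I'm handing in.

```bash
python3 -c "
from h import *
print(ctrl.hand_in())"
```

```text
the job is handed in; nothing more can be done
None
```

The blank was fed into the nest, the lever sprang back, and after two trigger strokes the pad holds the blank against the anvil with its sleeve about half sunk (an estimated 5–5.6 mm of 12) and the trigger still squeezed; the job is handed in at about 21 s, with no verdict returned.

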